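# Fit the crank on the spice mill

### The arm

A 6-joint arm with a two-finger parallel gripper is mounted at the origin on a cart in front of the work surface, level with it; the furniture and walls round the work are solid. World frame = base frame: x ahead of the robot, y to its left, z up, the work surface at z = 0. Lengths are in mm, angles in rad, forces in N, time in s.
With the tool pointing down it reaches from about 350 to 875 mm from the base axis. Payload 4.2 kg.
Tool frame: the origin (TCP) lies at the very end of the fingers, on their centre line; the grasp point (between the pads) lies 19 mm behind it (pinch_z is the distance from the TCP to the grasp point, in mm); z points along the fingers, y is the line along which they close (so a half turn about z gives the same grasp; the last joint's range is limited). The gripper opens to 85 mm and grips with 20 to 120 N. Pads are 22 mm wide; open, the fingers measure 114 mm over their backs; the gripper's body (76 mm by 85 mm) begins 54 mm behind the grasp point. The pads swing forward as they close: fully open they stand 13 mm farther back than shut.
Start: joints at [1.361, 0.385, 0.008, 0, -1.194, -0.259], TCP at [282.351, 557.563, 231.312] pointing down, gripper open.
Joint ranges: [-3.14, 3.14], [-1.21, 2.06], [-1.07, 1.41], [-3.16, 2.05], [-2.99, -0.16], [-3.1, 3.1]. Speed limits (rad/s): [2.79, 2.79, 3.14, 3.14, 3.14, 3.14].

### API

Orientations are given as a unit quaternion [x, y, z, w].
In Python, from bench import * gives the robot as it stands.
- The arm moves only by the tool arm_command, never from a script. Its argument "steps" is one flat list of numbers, 4 for each row, row after row: the shift along the tool's x, y, z in m, then the turn about the tool's z in rad. In form: [tx, ty, tz, roll, tx, ty, tz, roll, ...]. A call has 1 to 20 rows; each row shifts and turns the commanded pose from where the row before left it, along the tool's axes as they then stand; what a row does not reach is not made up. A row lasts 1/8 s, in which the tool goes at most 62.5 mm and 10.7 degrees, less where a joint would pass 70% of its speed; a pose out of reach is approached as far as the arm can. A call with a gripper value outside its range is refused whole. "grip" is the finger opening in m, from 0 to 0.0854, set as the call begins (left out, the last holds). The fingers move at their own pace and stop on an object; the grip force is fixed at half the most. Time passes only in rows, so rows that do not move let the fingers close. It gives the time, the measured TCP pose, the force, the opening and the grip force at its end, in the units of the state.
- read_state(): the state, without advancing time (a new reading comes with each control period).
- get_image(name): name is "scene" or "top" or "wrist"; returns the picture (480x640x3 uint8, red, green, blue); there is no depth.
- get_calibration(name): a dict with "camera_matrix" (3x3 intrinsics, pixels), "cam_to_world" (4x4, takes a point from camera to world coordinates). Camera axes: x right, y down, z forward; pixel columns grow to the right and rows downward; lengths in mm; the calibration is good to about 2 mm. A picture is of the moment at which its call begins: read the wrist's pose just before it. get_calibration takes no time and is no camera call; for the wrist camera it gives the pose at the moment of the call.
- job_done(): hands the job in; it is judged then, once.
The state is a dict: "clock": time; "joints": joint angles; "joint_vel": joint speeds; "joint_efforts": joint torques, N m; "position": TCP position; "ee_rot": TCP orientation; "contact_force": force on the tool from outside, world axes, zero at the start; "wrist_torque": the same for the moment, N m; "gripper_width": finger opening in mm; "grasp_force": force on a finger pad.
Only numpy, scipy, OpenCV 4.12 (cv2) and the standard library are available. Lean on these libraries where they do the work, as an engineer would, in place of code of your own. Each camera call takes 0.05 s, during which the arm holds its last target. There are 200 camera calls.

### The job

Pick up the loose crank and thread its cross-slotted hub on to the splined spindle on top of the spice mill, feeling for the angle at which it slips over the teeth without leaning hard on the spindle (it stands on a ceramic burr), until it is fully home and level on the spindle's collar. Then, to see that it drives the mill, turn the crank clockwise (seen from above) until the spindle stands at least a quarter turn on from where it started, and let go, leaving the crank fully home. Leave the other things on the worktop where they are.

Things in the scene. Friction and masses are not known exactly. Their poses are not given: they have to be found in the camera images.
- crank: loose metal crank (steel hub, aluminium arm) lying flat, 0.17 kg. Origin: on the hub's axis in the plane of its underside; z up, x from the hub along the arm to the knob. Arm: bar 18 mm wide, 7 mm thick, flush with the hub's underside, its round end 101 mm from the axis. The hub fits the spindle in four directions, 90 degrees apart
- crank_hub (a point): centre of the top of the hub: a square boss 30 mm high, 32 mm across its flats, which face +-x and +-y (corners bevelled, each flat 24 mm long); can be held by the +-y flats. A cross-shaped bore runs right through it: hole 14 mm across with four slots along +-x and +-y, 7.2 mm wide, reaching 12.4 mm from the axis, mouths bevelled 1 mm. Axes as crank
- crank_knob (a point): middle of the crank's upright wooden knob: 24 mm in diameter, from 9.5 to 47 mm above the crank's underside, 92 mm from the hub's axis; it spins on the arm. Axes as crank
- mill: suction foot of the spice mill: black disc 106 mm in diameter, 18 mm high, with a small tab on its -x side, stuck fast to the worktop. Origin: centre of its underside. On it stands the round steel mill, 71 mm at its widest, with a black lid whose top is 124.5 mm above the worktop. The foot's direction tells nothing of how the spindle's teeth stand
- mill_seat (a point): point on the upright spindle's axis in the top face of its collar (40 mm in diameter), 132 mm above the worktop: the crank's origin lies here when the crank is home. Axes as mill
- spindle_tip (a point): tip of the spindle, 30 mm above the collar. Top 10 mm: pilot nose 13.2 mm across, tapered to 6.4 mm over the last 6 mm, which centres the hub; below (top 20 mm above the collar) four teeth 90 degrees apart, 6 mm wide, reach 11.5 mm from the axis, bevelled 1 mm. Their start angle is not reported. Within some 5 degrees of it the hub slips down, else it rests on the teeth
- mill_shaft (a joint): how far the spindle has turned since the start, rad: 0 at the start, growing clockwise seen from above, no stops; it tells nothing of how the teeth stand. The spindle stays where it is left and needs about 0.1 N m to turn
- onion: brown onion, 75 mm, between the work places; leave alone
- garlic: garlic bulb, 56 mm, near the front edge; leave alone
- spice_jar: small spice jar with green lid, 46 mm wide, 106 mm high, at the back; leave alone
- honey_jar: honey jar, 71 mm wide, 110 mm high, at the back; leave alone
- mug: green and white mug, 101 mm high, at the back left; leave alone
Things that resemble listed ones, but are neither listed nor needed, are in the scene too. Leave any orange or purple look-alike of the crank alone. Leave any blue look-alike of the mill alone.

How it is judged:
By the outcome, as a careful person would: the job done as asked, in the order asked, and still so for the second after the job is handed in, with the robot touching nothing.
It also fails if it takes over 72 s, if anything falls off the work surface, if the arm or the gripper's body presses on something with over 40 N, if the wrist force passes 120 N, or if a joint passes its speed limit or range.

## Working session

There is one attempt and no reset: what is moved stays moved. The work goes in short steps, Python scripts to look and compute and a tool call to move; the robot and the scene stay as the last step left them, time stands still between calls to the robot, and variables do not carry over. Pictures are saved under pics/ and viewed, at most 10 in all, crops included, and the job is handed in when it is done.

Besides the shell and the picture viewer there is one more tool, called after "Request:" as a command line: name --argument value ..., lists and objects as JSON in quotes. arm_command: Moves the arm, as the interface text tells. Its arguments: {"type":"object","properties":{"steps":{"type":"array","items":{"type":"number"}},"grip":{"type":"number"}},"required":["steps"]}

```bash
mkdir -p pics; ls
python3 - <<'E'
from bench import *
import cv2, numpy as np
for n in ("scene","top"):
    cv2.imwrite(f"pics/{n}0.png",get_image(n)[:,:,::-1])
    c=get_calibration(n); print(n,np.round(c["camera_matrix"],1).tolist(),np.round(c["cam_to_world"],3).tolist())
s=read_state(); print(s["position"],s["ee_rot"],s["clock"],s["contact_force"])
E
```

```text
pics
scene [[514.9, 0.0, 318.6], [0.0, 514.9, 241.2], [0.0, 0.0, 1.0]] [[0.885, -0.331, 0.328, 183.541], [-0.466, -0.648, 0.602, -618.552], [0.013, -0.685, -0.728, 900.079], [0.0, 0.0, 0.0, 1.0]]
top [[568.7, 0.0, 324.7], [0.0, 568.7, 234.2], [0.0, 0.0, 1.0]] [[0.002, -0.995, 0.1, 403.647], [-1.0, -0.002, 0.001, 50.752], [-0.0, -0.1, -0.995, 1445.71], [0.0, 0.0, 0.0, 1.0]]
[282.12016866 557.11357183 230.29064952] [ 9.72639204e-01 -2.32318616e-01 -1.81673272e-04  1.00333190e-03] 0.1 [ 0.5203566  -0.15777719  0.07189583]
```

View pics/scene0.png

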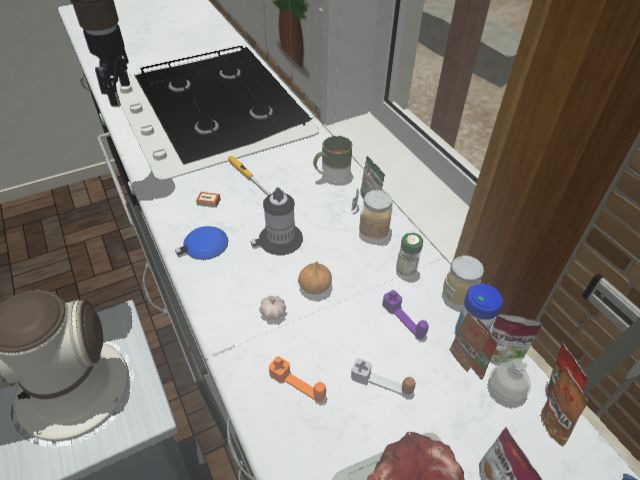

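View pics/top0.png

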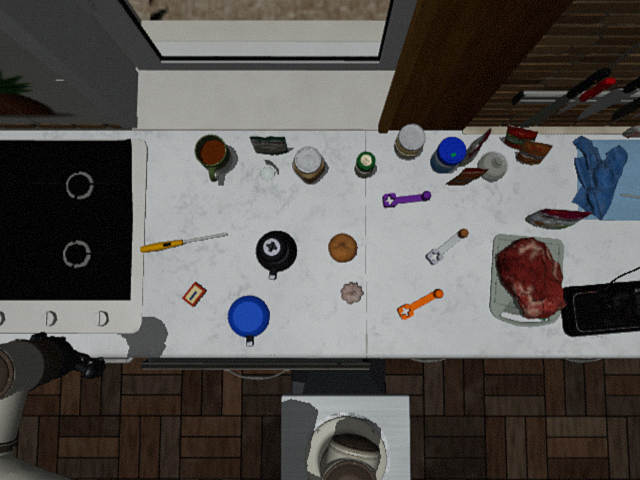

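The steel crank is the silver one, at top (447,246) and scene (383,378). The orange one at top (420,303) and the purple one at top (407,199) are look-alikes. The mill is the black and steel one at top (276,250). The blue disc at top (249,317) is a look-alike. I'll confirm with an enlarged crop.

```bash
cat > h.py <<'E'
from bench import *
import cv2, numpy as np
from scipy.spatial.transform import Rotation as R
def ray(cal,px,z):
    K,T=np.array(cal["camera_matrix"]),np.array(cal["cam_to_world"])
    d=T[:3,:3]@np.linalg.solve(K,[px[0],px[1],1.]); o=T[:3,3]
    return o+d*(z-o[2])/d[2]
def proj(cal,p):
    K,T=np.array(cal["camera_matrix"]),np.array(cal["cam_to_world"])
    q=K@(T[:3,:3].T@(np.array(p,float)-T[:3,3])); return q[:2]/q[2]
def totool(p,s=None):
    s=s or read_state(); r=R.from_quat(s["ee_rot"])
    return r.inv().apply(np.array(p,float)-s["position"])/1000
E
python3 - <<'E'
from h import *
im=cv2.imread("pics/top0.png")
a=cv2.resize(im[220:280,415:475],(400,400),interpolation=cv2.INTER_CUBIC)
b=cv2.resize(im[220:280,246:306],(400,400),interpolation=cv2.INTER_CUBIC)
cv2.imwrite("pics/crop1.png",np.hstack([a,b]))
c=get_calibration("top")
print(ray(c,(433,256),30),ray(c,(462,233),47),ray(c,(273,246),162))
s=read_state(); print(s["position"],R.from_quat(s["ee_rot"]).as_matrix().round(3))
w=get_calibration("wrist"); print(w["camera_matrix"], np.round(w["cam_to_world"],2))
E
```

```text
[ 491.28087786 -218.60116536   30.        ] [ 547.31004939 -288.01208455   47.        ] [504.99882782 168.34458219 162.        ]
[282.12016866 557.11357183 230.29064952] [[ 0.892 -0.452 -0.001]
 [-0.452 -0.892 -0.002]
 [ 0.     0.002 -1.   ]]
[[365.16560461   0.         319.56494885]
 [  0.         365.16560461 240.4604919 ]
 [  0.           0.           1.        ]] [[-4.5000e-01 -8.5000e-01 -2.7000e-01  3.5311e+02]
 [-8.9000e-01  4.3000e-01  1.4000e-01  5.2194e+02]
 [ 0.0000e+00  3.1000e-01 -9.5000e-01  3.7360e+02]
 [ 0.0000e+00  0.0000e+00  0.0000e+00  1.0000e+00]]
```

View pics/crop1.png

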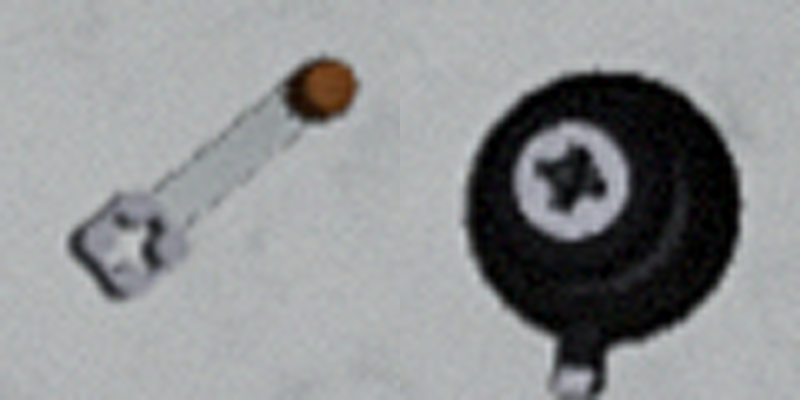

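The crop confirms it. On the left is the steel crank with its hub at about top (434,257) and its wooden knob at (463,233). On the right is the mill with its pale collar and dark toothed spindle at about (272,247). I'll go over the mill first for a close look at the teeth.

Request:
arm_command --steps '[0.0375,0.0246,-0.003,0,0.0375,0.0246,-0.003,0,0.0375,0.0246,-0.003,0,0.0375,0.0246,-0.003,0,0.0375,0.0246,-0.003,0,0.0375,0.0246,-0.003,0,0.0375,0.0246,-0.003,0,0.0375,0.0246,-0.003,0,0.0375,0.0246,-0.003,0,0.0375,0.0246,-0.003,0,0,0,0,0,0,0,0,0]'

```text
clock: 1.6
position: [505.5, 168.6, 260.9]
ee_rot: [0.973, -0.233, -0.0, 0.0]
contact_force: [-0.0, 0.2, -0.2]
gripper_width: 85.6
grasp_force: 0.0
```

Run:
```python
from h import *
import json
s=read_state(); c=get_calibration("wrist"); im=get_image("wrist")[:,:,::-1].copy()
json.dump({k:np.array(v).tolist() for k,v in c.items()},open("calm.json","w"))
cv2.imwrite("pics/w_mill.png",im); print(s["clock"],s["position"],s["joints"])
print(proj(c,(505,168,162)),proj(c,(505,168,132)))
```

```text
1.6 [505.4621962  168.55947975 260.85309346] [ 6.26249102e-01  2.07261458e-01 -1.68506046e-01 -4.18260151e-04
 -1.19588412e+00  4.75315526e-01]
[320.88724596 242.68417584] [320.71276068 230.62234868]
```

View pics/w_mill.png

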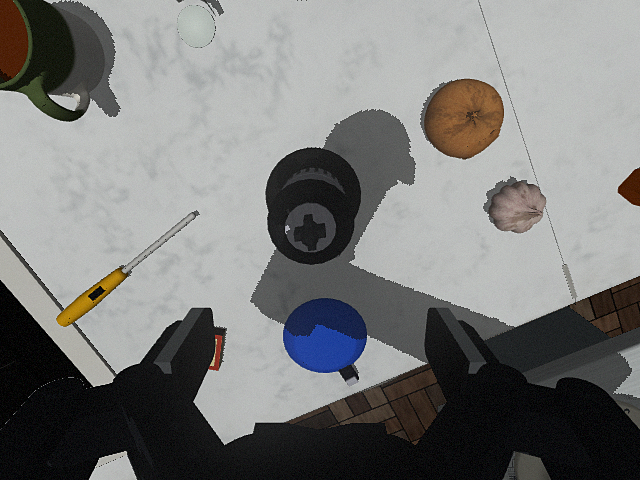

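The wrist view shows the mill's grey collar near (310,230) with the dark toothed spindle cross. The blue look-alike is near (325,335). I'll enlarge it and measure the collar and teeth.

Run:
```python
from h import *
import json
c=json.load(open("calm.json")); im=cv2.imread("pics/w_mill.png")
x0,y0=275,195
z=cv2.resize(im[y0:y0+72,x0:x0+72],(576,576),interpolation=cv2.INTER_CUBIC)
cv2.imwrite("pics/zm.png",z)
g=cv2.cvtColor(im,cv2.COLOR_BGR2GRAY)
print(g[222:240:3,282:340:3])
m=((g>75)&(g<200)).astype(np.uint8); mm=np.zeros_like(m); mm[200:258,278:342]=m[200:258,278:342]
cs,_=cv2.findContours(mm,cv2.RETR_EXTERNAL,cv2.CHAIN_APPROX_NONE)
k=max(cs,key=cv2.contourArea); e=cv2.fitEllipse(cv2.convexHull(k)); print(e, ray(c,e[0],132))
```

```text
[[ 24  60  73  71  65  67  64  49  29  34  24  41  70  74  73  68  70  67
   15  24]
 [ 30  61  75  67  66  72  75  29  34  28  23  32  27  20  17  71  64  68
   19  19]
 [ 36 165 176  65  57  29  29  25  27  22  27  31  29  26  29  74  65  67
   19  21]
 [ 37 182  62  68  30  34  28  29  27  31  26  30  32  31  32  70  69  69
   20  22]
 [ 37  23  73  73  28  31  34  27  31  32  30  29  24  37  25  72  65  64
   21  22]
 [ 37  27  76  70  31  34  37  26  26  35  32  28  19  22  26  68  70  72
   26  17]]Traceback (most recent call last):
  File "<stdin>", line 11, in <module>
cv2.error: OpenCV(4.12.0) /io/opencv/modules/imgproc/src/shapedescr.cpp:361: error: (-201:Incorrect size of input array) There should be at least 5 points to fit the ellipse in function 'fitEllipseNoDirect'
```

View pics/zm.png

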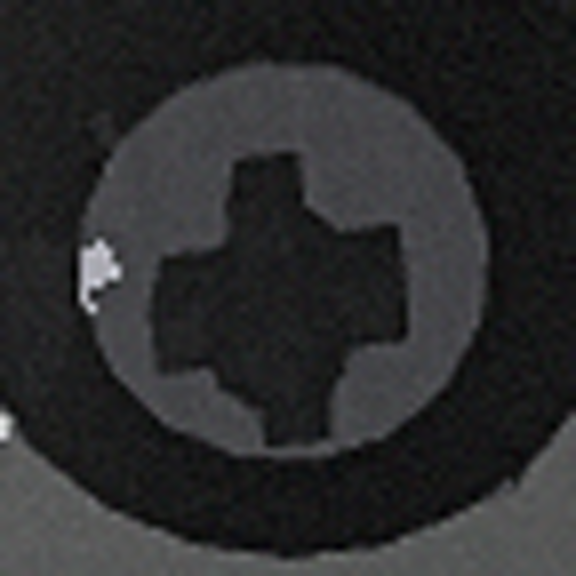

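The zoom shows the cross teeth at about 6° off the image axes. Left end is at about (154,313), right (405,285), top (267,155) and bottom (297,438). The collar is centred near (285,260).

Run:
```python
from h import *
import json
c=json.load(open("calm.json")); im=cv2.imread("pics/w_mill.png")
f=lambda u,v,z: ray(c,(275+(u+.5)/8-.5,195+(v+.5)/8-.5),z)[:2]
for a,b in (((154,313),(405,285)),((158,365),(405,340)),((267,155),(297,438))):
    d=f(*b,152)-f(*a,152); print("tooth deg",np.degrees(np.arctan2(d[1],d[0])), np.hypot(*d))
g=cv2.medianBlur(cv2.cvtColor(im,cv2.COLOR_BGR2GRAY),3)
m=np.zeros_like(g); m[200:254,283:338]=(g[200:254,283:338]>50)
m=cv2.morphologyEx(m,cv2.MORPH_OPEN,np.ones((3,3)))
k=max(cv2.findContours(m,cv2.RETR_EXTERNAL,cv2.CHAIN_APPROX_NONE)[0],key=cv2.contourArea)
h=cv2.convexHull(k); e=cv2.fitEllipse(h); print(e,ray(c,e[0],132), "zoomed",(np.array(e[0])-[275,195])*8)
s=read_state(); print(totool((491,-218.6,260),s))
```

```text
tooth deg -110.24347173369814 22.752999978045963
tooth deg -110.81851028579538 22.49462677087102
tooth deg 158.48916570490655 26.652474613122916
((309.9545593261719, 227.13626098632812), (49.03737258911133, 50.88759994506836), 93.07942199707031) [511.26817679 174.15725406 132.        ] zoomed [279.63647461 257.09008789]
[0.16218227 0.35239741 0.00103348]
```

Request:
arm_command --steps '[0.0162,0.0352,0,0,0.0162,0.0352,0,0,0.0162,0.0352,0,0,0.0162,0.0352,0.01,0,0.0162,0.0352,0.01,0,0.0162,0.0352,0.015,0,0.0162,0.0352,0.015,0,0.0162,0.0352,0.015,0,0.0162,0.0352,0.015,0,0.0162,0.0352,0,0,0,0,0,0.14,0,0,0,0.14,0,0,0,0.14,0,0,0,0,0,0,0,0]'

```text
clock: 3.52
position: [491.4, -217.9, 181.3]
ee_rot: [0.904, -0.428, -0.0, -0.0]
contact_force: [0.5, 0.1, 0.2]
gripper_width: 85.5
grasp_force: 0.0
```

Run:
```python
from h import *
import json
s=read_state(); c=get_calibration("wrist"); im=get_image("wrist")[:,:,::-1].copy()
json.dump({k:np.array(v).tolist() for k,v in c.items()},open("calc.json","w"))
cv2.imwrite("pics/w_crank.png",im); print(s["clock"],s["position"],s["joints"])
print(proj(c,(491,-218.6,30)),proj(c,(547,-288,47)))
```

```text
3.525 [ 491.43157546 -217.86025004  181.29148811] [-1.15464787e-01  2.80123478e-01 -2.81083320e-01 -2.95519618e-05
 -1.00965924e+00  8.00703010e-01]
[321.24278709 222.45292589] [322.40456237 107.94778257]
```

View pics/w_crank.png

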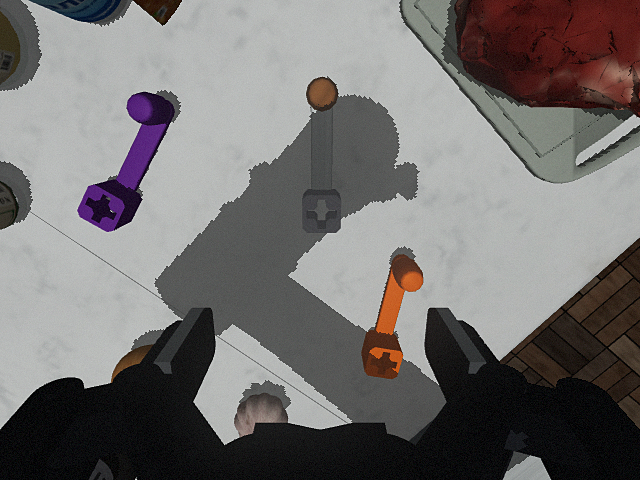

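The crank hub is centred near (321,210) and the knob top at (321,94). Orange is at (383,358) and purple at (105,205), both clear of the grasp. I'll take one zoom for the hub.

Run:
```python
from h import *
import json
c=json.load(open("calc.json")); im=cv2.imread("pics/w_crank.png")
z=cv2.resize(im[180:240,290:350],(600,600),interpolation=cv2.INTER_CUBIC)
z=cv2.convertScaleAbs(z,alpha=2,beta=-100); cv2.imwrite("pics/zc.png",z)
hsv=cv2.cvtColor(im,cv2.COLOR_BGR2HSV); m=cv2.inRange(hsv,(3,80,40),(20,255,255)); m[:, :300]=0; m[:,345:]=0; m[120:]=0
k=max(cv2.findContours(m,0,1)[0],key=cv2.contourArea); (u,r)=cv2.minEnclosingCircle(k); print("knob",u,r,ray(c,u,46))
```

```text
knob (322.0, 93.61289978027344) 16.659536361694336 [ 553.31736317 -295.2420533    46.        ]
```

View pics/zc.png

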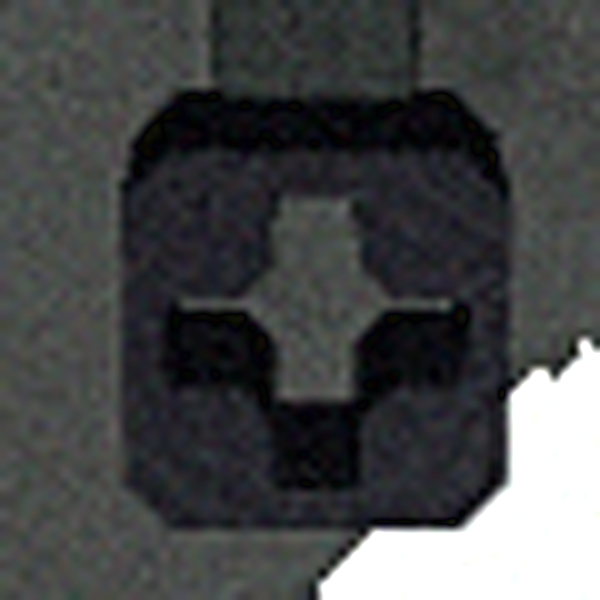

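The hub's top face is centred at zoom (316,340), i.e. px (321.1,213.5), and is well aligned with the tool.

Run:
```python
from h import *
import json
c=json.load(open("calc.json"));h=ray(c,(321.1,213.5),30);k=ray(c,(322,93.6),46.5)
d=k-h;print(h,k,np.hypot(*d[:2]),np.degrees(np.arctan2(d[1],d[0])))
s=read_state();x=R.from_quat(s["ee_rot"]).as_matrix()[:,0];print("yaw",np.degrees(np.arctan2(x[1],x[0])),totool((h[0],h[1],4),s))
```

```text
[ 495.95038205 -224.44487865   30.        ] [ 553.30255573 -295.21852838   46.5       ] 91.09435395131688 -50.980055793321846
yaw -50.77487660276771 [0.00787635 0.00056215 0.17728254]
```

Request:
arm_command --steps '[0.004,0.0006,0.03,0,0.004,0,0.03,0,0,0,0.03,0,0,0,0.03,0,0,0,0.025,0,0,0,0.02,0,0,0,0.011,0,0,0,0,0]'

```text
clock: 4.58
position: [495.6, -225.0, 4.8]
ee_rot: [0.903, -0.43, -0.001, 0.0]
contact_force: [0.0, -0.0, 0.3]
gripper_width: 85.3
grasp_force: 0.0
```

Request:
arm_command --steps '[0,0,0,0,0,0,0,0,0,0,0,0,0,0,0,0,0,0,0,0,0,0,0,0,0,0,0,0,0,0,0,0]' --grip 0.02

```text
clock: 5.58
position: [496.4, -225.2, 6.1]
ee_rot: [0.903, -0.43, 0.001, -0.0]
contact_force: [-0.7, 1.0, 5.8]
gripper_width: 30.9
grasp_force: 61.0
```

Request:
arm_command --steps '[0,0,-0.01,0,0,0,-0.03,0,0,0,-0.04,0,0,0,-0.04,0,0,0,-0.04,0,0,0,-0.03,0,0,0,0,-0.13,0,0,0,-0.13,0,0,0,-0.13,0,0,0,-0.13,0,0,0,0,0,0,0,0]'

```text
clock: 7.08
position: [495.5, -225.1, 195.1]
ee_rot: [0.983, -0.184, -0.0, -0.0]
contact_force: [-0.0, -0.1, -2.2]
gripper_width: 31.0
grasp_force: 60.1
```

Run:
```python
from h import *
s=read_state();c=get_calibration("wrist");im=get_image("wrist")[:,:,::-1].copy();cv2.imwrite("pics/held.png",im)
r=R.from_quat(s["ee_rot"]).as_matrix();x=r[:,0];print(s["position"],r.round(4),"yaw",np.degrees(np.arctan2(x[1],x[0])),s["gripper_width"],s["contact_force"],s["wrist_torque"])
print(totool((511.3,174.2,s["position"][2]),s))
hsv=cv2.cvtColor(im,cv2.COLOR_BGR2HSV); m=cv2.inRange(hsv,(3,80,40),(20,255,255)); m[200:]=0;m[:,:250]=0;m[:,400:]=0
k=max(cv2.findContours(m,0,1)[0],key=cv2.contourArea); u,rr=cv2.minEnclosingCircle(k); print("knob",u,rr)
for off in (0,4,6):
  p=ray(c,u,s["position"][2]-off+46.5); print(off,totool(p,s))
```

```text
[ 495.46598236 -225.05292321  195.11583663] [[ 9.320e-01 -3.623e-01 -7.000e-04]
 [-3.623e-01 -9.320e-01  3.000e-04]
 [-7.000e-04 -0.000e+00 -1.000e+00]] yaw -21.243901979178744 31.02635348237398 [-0.03839199 -0.05489436 -2.23510892] [-0.01978968 -0.00212516 -0.00978211]
[-1.29906769e-01 -3.77859541e-01  1.05714812e-04]
knob (320.0, 77.494384765625) 44.50571823120117
0 [ 0.08986996 -0.00017305 -0.0465643 ]
4 [ 0.09030881 -0.00016719 -0.04256461]
6 [ 0.09052823 -0.00016426 -0.04056477]
```

View pics/held.png

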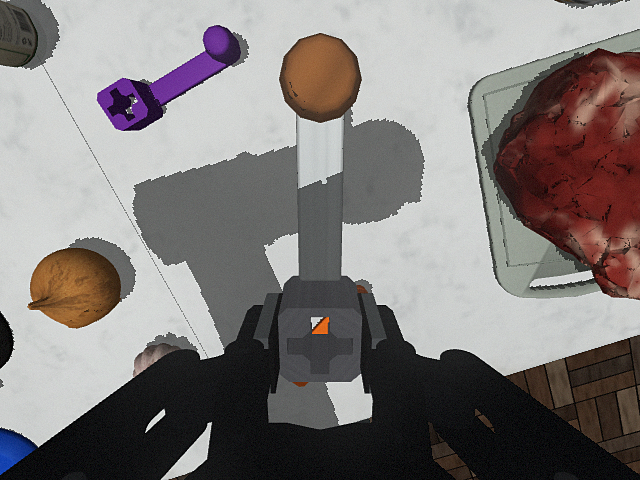

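The hub is held square and level, with its axis near the TCP and the yaw matching the teeth. I'll carry it to the mill.

Request:
arm_command --steps '[-0.0108,-0.0315,0,0,-0.0108,-0.0315,0,0,-0.0108,-0.0315,0,0,-0.0108,-0.0315,0,0,-0.0108,-0.0315,0,0,-0.0108,-0.0315,0,0,-0.0108,-0.0315,0,0,-0.0108,-0.0315,0,0,-0.0108,-0.0315,0,0,-0.0108,-0.0315,0,0,-0.0108,-0.0315,0,0,-0.0108,-0.0315,0,0,0,0,0,0,0,0,0,0]'

```text
clock: 8.88
position: [510.9, 173.9, 195.1]
ee_rot: [0.983, -0.184, -0.0, 0.0]
contact_force: [0.1, 0.8, -2.0]
gripper_width: 30.9
grasp_force: 60.2
```

Run:
```python
from h import *
s=read_state();c=get_calibration("wrist");im=get_image("wrist")[:,:,::-1].copy()
cv2.imwrite("pics/over.png",cv2.convertScaleAbs(cv2.resize(im[260:440,240:400],(640,720)[:2],interpolation=cv2.INTER_CUBIC)[:600],alpha=1.8))
r=R.from_quat(s["ee_rot"]).as_matrix();x=r[:,0]
print(s["position"],np.degrees(np.arctan2(x[1],x[0])),totool((511.3,174.2,137),s))
f=lambda p:(proj(c,p)-[240,260])*4
hub=s["position"]; print("tip expected zoom",f((511.3,174.2,162)),"hub top centre if at TCP",f((hub[0],hub[1],hub[2]-5+30)), "1mm tool x",f(hub+x+[0,0,25])-f(hub+[0,0,25]))
```

```text
[510.86998432 173.91367941 195.08220499] -21.154809215544933 [ 0.0003293  -0.00046156  0.05808174]
tip expected zoom [316.21879626  83.79082147] hub top centre if at TCP [320.57989656 341.87607064] 1mm tool x [ 0.01245224 -9.24599393]
```

View pics/over.png

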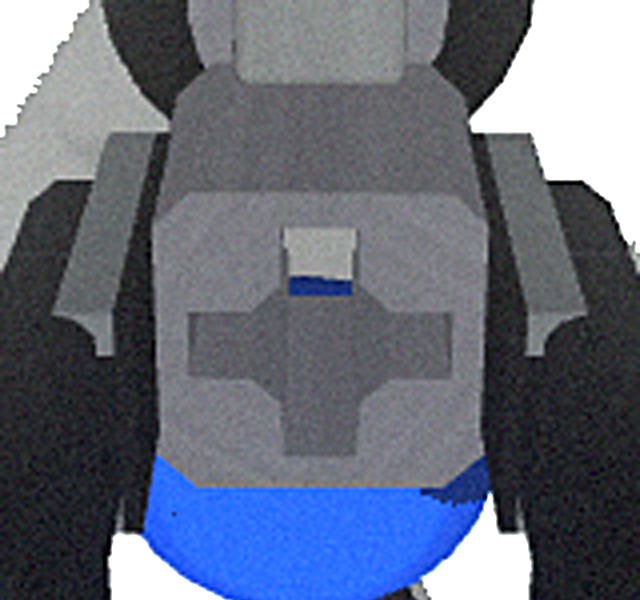

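The zoom shows the hub's top centre at (320,341), on the TCP axis. I'll lower it over the nose.

Request:
arm_command --steps '[0.0003,-0.0005,0.01,0,0,0,0.01,0,0,0,0.005,0,0,0,0.003,0,0,0,0.003,0,0,0,0.002,0,0,0,0,0]'

```text
clock: 9.8
position: [511.6, 174.5, 162.3]
ee_rot: [0.983, -0.183, 0.0, 0.0]
contact_force: [-0.9, 0.4, -2.4]
gripper_width: 31.0
grasp_force: 60.2
```

Request:
arm_command --steps '[0,0,0.001,0,0,0,0.001,0,0,0,0.001,0,0,0,0.001,0,0,0,0,0]'

```text
clock: 10.42
position: [511.6, 174.5, 158.2]
ee_rot: [0.983, -0.183, -0.0, 0.0]
contact_force: [0.3, -0.7, -1.2]
gripper_width: 30.8
grasp_force: 60.2
```

Request:
arm_command --steps '[0,0,0.001,0,0,0,0.001,0,0,0,0,0]'

```text
clock: 10.8
position: [511.6, 174.5, 156.2]
ee_rot: [0.983, -0.183, -0.0, 0.0]
contact_force: [0.6, 0.0, -1.5]
gripper_width: 30.6
grasp_force: 60.2
```

Request:
arm_command --steps '[0,0,0.001,0,0,0,0.001,0,0,0,0,0]'

```text
clock: 11.18
position: [511.4, 174.3, 154.1]
ee_rot: [0.983, -0.183, -0.0, 0.0]
contact_force: [-0.7, -0.6, -1.2]
gripper_width: 30.8
grasp_force: 60.2
```

Request:
arm_command --steps '[0,0,0.001,0,0,0,0.001,0,0,0,0,0]'

```text
clock: 11.55
position: [511.4, 174.3, 152.1]
ee_rot: [0.983, -0.183, -0.0, 0.0]
contact_force: [-0.5, -0.5, -2.3]
gripper_width: 30.9
grasp_force: 60.2
```

The force is still free with the hub below the tooth tops, so it has slipped over. I'll continue down.

Request:
arm_command --steps '[0,0,0.002,0,0,0,0.002,0,0,0,0.002,0,0,0,0.002,0,0,0,0,0]'

```text
clock: 12.18
position: [511.4, 174.3, 143.9]
ee_rot: [0.983, -0.183, -0.0, 0.0]
contact_force: [-1.0, -1.9, -2.4]
gripper_width: 31.3
grasp_force: 60.2
```

Request:
arm_command --steps '[0,0,0.001,0,0,0,0.001,0,0,0,0.001,0,0,0,0,0]'

```text
clock: 12.68
position: [511.4, 174.3, 141.2]
ee_rot: [0.983, -0.183, -0.0, 0.0]
contact_force: [-2.0, -3.1, 0.1]
gripper_width: 31.2
grasp_force: 60.5
```

Request:
arm_command --steps '[0,0,0.001,0,0,0,0.001,0,0,0,0,0]'

```text
clock: 13.05
position: [511.5, 174.3, 139.2]
ee_rot: [0.983, -0.183, -0.0, 0.0]
contact_force: [-2.5, -3.0, -0.6]
gripper_width: 30.8
grasp_force: 60.5
```

Request:
arm_command --steps '[0,0,0.001,0,0,0,0,0]'

```text
clock: 13.3
position: [511.5, 174.3, 138.2]
ee_rot: [0.983, -0.183, -0.0, 0.0]
contact_force: [-3.2, -3.9, -0.2]
gripper_width: 30.7
grasp_force: 60.6
```

Request:
arm_command --steps '[0,0.0005,0.0005,0,0,0,0.0005,0,0,0,0,0]'

```text
clock: 13.68
position: [511.5, 174.3, 138.1]
ee_rot: [0.983, -0.183, 0.0, -0.0]
contact_force: [-4.5, -3.4, 5.0]
gripper_width: 30.9
grasp_force: 61.2
```

Request:
arm_command --steps '[0,0,0.0005,0,0,0,0.0005,0,0,0,0,0]'

```text
clock: 14.05
position: [511.5, 174.3, 138.1]
ee_rot: [0.983, -0.183, 0.0, -0.0]
contact_force: [-6.8, -2.8, 9.3]
gripper_width: 31.1
grasp_force: 61.8
```

The crank stops at TCP z 138.1, which is 132 plus the 6.1 mm grip height, so it is home. I'll relax the push and turn clockwise (roll +).

Request:
arm_command --steps '[-0.0006,0.0002,-0.001,0,0,0,0,0.06,0,0,0,0.1,0,0,0,0.1,0,0,0,0.1,0,0,0,0.1,0,0,0,0]'

```text
clock: 14.92
position: [511.1, 173.7, 138.1]
ee_rot: [0.915, -0.403, 0.0, 0.0]
contact_force: [-3.2, -5.3, 5.0]
gripper_width: 31.4
grasp_force: 61.1
```

Request:
arm_command --steps '[0.0001,0.0005,0,0.1,0,0,0,0.1,0,0,0,0.1,0,0,0,0.1,0,0,0,0.1,0,0,0,0.1,0,0,0,0.1,0,0,0,0]'

```text
clock: 15.92
position: [510.1, 173.2, 138.1]
ee_rot: [0.722, -0.692, 0.0, 0.001]
contact_force: [-5.1, -5.9, 7.2]
gripper_width: 30.8
grasp_force: 61.3
```

Request:
arm_command --steps '[0,0,0,0.1,0,0,0,0.1,0,0,0,0.1,0,0,0,0.1,0,0,0,0.1,0,0,0,0.1,0,0,0,0.1,0,0,0,0,0,0,0,0]'

```text
clock: 17.05
position: [509.2, 173.5, 138.1]
ee_rot: [-0.441, 0.898, 0.0, -0.001]
contact_force: [-8.8, -2.8, 7.8]
gripper_width: 30.7
grasp_force: 61.5
```

Request:
arm_command --steps '[0.0008,0.0005,0,0,0,0,0,0,0,0,0,0]'

```text
clock: 17.42
position: [509.2, 173.5, 138.1]
ee_rot: [-0.441, 0.898, 0.0, -0.0]
contact_force: [-6.3, -3.0, 5.7]
gripper_width: 31.2
grasp_force: 61.3
```

Request:
arm_command --steps '[0,0,0,0,0,0,0,0,0,0,0,0,0,0,0,0,0,0,0,0,0,0,0,0,0,0,0,0]' --grip 0.08

```text
clock: 18.3
position: [509.7, 173.4, 137.3]
ee_rot: [-0.441, 0.898, 0.0, 0.0]
contact_force: [-0.6, -0.7, -0.6]
gripper_width: 80.2
grasp_force: 0.0
```

Request:
arm_command --steps '[0,0,-0.01,0,0,0,-0.02,0,0,0,-0.03,0,0,0,-0.03,0,0,0,-0.03,0,0,0,0,0,0,0,0,0]'

```text
clock: 19.18
position: [509.2, 173.2, 257.2]
ee_rot: [-0.441, 0.898, 0.0, -0.0]
contact_force: [-0.5, 0.3, -0.4]
gripper_width: 80.1
grasp_force: 0.0
```

Run:
```python
from h import *
s=read_state();print({k:v for k,v in s.items() if 'shaft' in k},s["clock"])
c=get_calibration("wrist");w=get_image("wrist")[:,:,::-1].copy();t=get_image("scene")[:,:,::-1]
a=cv2.resize(w,(400,300));b=cv2.resize(t[170:275,210:350],(400,300),interpolation=cv2.INTER_CUBIC)
q=cv2.resize(w[160:310,220:420],(800,600)); q=cv2.resize(q,(400,300))
cv2.imwrite("pics/fin.png",np.vstack([np.hstack([a,b]),np.hstack([q,q*0])]))
cv2.imwrite("pics/finw.png",w)
hsv=cv2.cvtColor(w,cv2.COLOR_BGR2HSV); m=cv2.inRange(hsv,(3,80,40),(20,255,255)); m[200:]=0;m[:,:230]=0;m[:,400:]=0
k=max(cv2.findContours(m,0,1)[0],key=cv2.contourArea); u,r=cv2.minEnclosingCircle(k)
p=ray(c,u,132+46.5); d=p[:2]-[510.5,173.8]; print("knob",u,r,p,np.hypot(*d),np.degrees(np.arctan2(d[1],d[0])), "diam mm", 2*r*np.linalg.norm(ray(c,(u[0]+1,u[1]),178.5)-p))
```

```text
{} 19.175
knob (320.23455810546875, 101.40740966796875) 20.594032287597656 [454.82264043 102.01858111 178.5       ] 90.84349435379423 -127.79899514495675 diam mm 23.43202289905433
```

View pics/fin.png

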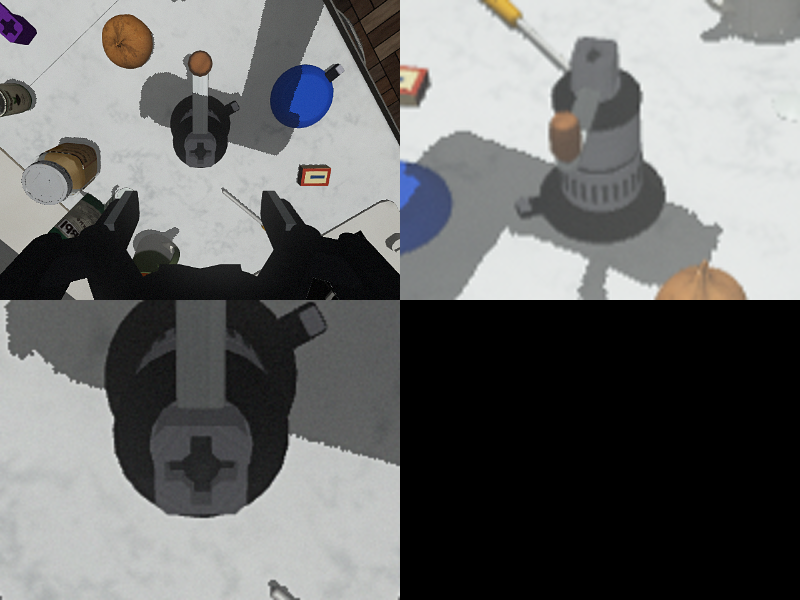

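The hub sits level on the collar with the spindle tip filling the bore and the arm at -128°, about 106° clockwise of the start. The neighbouring objects show no sign of having moved. Handing in.

```bash
python3 -c "
from bench import *
print(job_done())"
```

```text
the job is handed in; nothing more can be done
None
```

I fitted the steel crank fully home on the mill's spindle, turned it about 106° clockwise with vertical contact forces around 10 N at most, let go and handed the job in at about 19 s; the spindle's own angle isn't reported, so the 106° is the gripper's turn, matched by the arm's final direction in the last picture.

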